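Angle the spare shelf batten past the post into its bay

TASK

Push the loose pale pine batten off the open board into the empty front bay, so that it lies flat behind the dark post with its long side flush against the back board. The mouth beside the post is shorter than the batten, so swing the end nearer the post in first, slide that end along behind the post, then push the other end home. Only push with the fingertips, with light force: do not pinch or lift the batten, and leave the jar, sugar bowl, mug, tweezers and spatula where they are.

Things in the scene. Friction and masses are not known exactly. Their poses are not given: they have to be found in the camera images.
- batten: Loose straight pale pine batten, 320 mm long (its y), 32 mm wide (x), 24 mm high (z), 0.1 to 0.2 kg, lying flat on the sage top board (z = 0) in front of the bay. Origin: centre of its underside. Its +y end is the one nearer the post and starts in front of the bay, to the -y side of the post. It slides freely when pushed and stops when the push stops.
- post_end (a point): Centre of the batten's +y end face, 12 mm above its underside: the end that goes in first and finishes behind the post.
- free_end (a point): Centre of the batten's -y end face, 12 mm above its underside: the end that is pushed home last.
- bay: Fixed open-topped bay of dark sage plywood boards, 15 mm thick, 45 mm high. Origin on the top board, mid front face of its back board; x points away from the robot, y along the back board. Empty front bay, no floor of its own: back board face x = 0, end boards' inner faces y = -200 and +200 mm, their front edges x = -100 mm, front open. Behind: a lane filled with two tubes, to x = 95 mm.
- post: Fixed upright round dark wooden post, 28 mm diameter, 60 mm high, in the mouth of the bay, 100 mm in front of the back board (86 mm clear behind it), 78 to 106 mm in y from the bay's origin towards +y. Origin at the centre of its foot, axes parallel to the bay's.
- jar: Bystander: sealed amber glass jar with brass-coloured cap, 76 mm diameter, 115 mm high, origin under its centre.
- sugar_bowl: Bystander: white porcelain sugar bowl with lid and two side handles, 104 mm diameter (147 mm over the handles), 107 mm high, origin under its centre.
- mug: Bystander: blue ceramic mug, 82 mm diameter, handle at its +y, 92 mm high, origin under its centre.
- tweezers: Bystander: steel tweezers lying flat, 128 mm long along x, 15 mm wide, 6 mm high, origin under the middle.
- spatula: Bystander: pale wooden spatula lying flat, along x from -145 (handle end) to +145 mm (blade end), blade 58 mm wide, 10 mm high, origin under the middle.
Things that resemble listed ones, but are neither listed nor needed, are in the scene too. Of the things like the post, leave any that is green or purple; of the rest the larger one is meant.

How it is judged:
On the way:
1. the batten stands angled in the mouth: its end nearer the post is inside the bay while its other end is still out in front (x of post_end in the frame of bay above -0.09 m and x of free_end in the frame of bay below -0.11 m), for 0.1 s.
At the end, for the whole second after the job is handed in: The batten rests flat on the board inside the bay, its +y end reaching behind the post, and at both ends the gap between its long side and the back board is at most 8 mm; it is still (x of post_end in the frame of bay between -0.024 and -0.01 m and x of free_end in the frame of bay between -0.024 and -0.01 m and y of post_end in the frame of post above 0 m and y of post_end in the frame of bay below 0.204 m and y of free_end in the frame of bay above -0.204 m and angle between batten's own z axis and vertical below 0.08 rad and height (world z) of batten below 0.008 m and linear speed of batten below 0.01 m/s); the robot touches nothing.
It fails at once if the batten is lifted or tipped up (height (world z) of batten above 0.012 m or angle between batten's own z axis and vertical above 0.2 rad).
It fails at once if the batten is pinched or pushed hard (over 35 N between fingers and batten) (contact force between the fingers and batten above 35 N).
It fails at once if the jar, sugar bowl, mug, tweezers or spatula is moved more than 15 mm (distance of any of jar, sugar_bowl, mug, tweezers, spatula from where it was at the start of the episode above 0.015 m).
It also fails if it takes over 67 s, if anything falls off the work surface, if the arm or the gripper's body presses on something with over 40 N, if the wrist force passes 120 N, or if a joint passes its speed limit or range.

ROBOT

A 6-joint arm with a two-finger parallel gripper is mounted at the origin on the work surface. World frame = base frame: x ahead of the robot, y to its left, z up, the work surface at z = 0. Lengths are in m, angles in rad, forces in N, time in s.
With the tool pointing down it reaches from about 0.35 to 0.775 m from the base axis. Payload 7.3 kg.
Tool frame: the origin (TCP) lies midway between the tips of the shut fingers; the grasp point (between the pads) lies 19 mm behind it (robot.tcp_to_grasp is the distance from the TCP to the grasp point, in m); z points along the fingers, y is the direction in which the jaws open and shut (so a half turn about z gives the same grasp; the last joint's range is limited). The gripper opens to 92 mm and grips with 3 to 60 N. Pads are 19 mm wide; open, the fingers measure 130 mm over their backs; the gripper's body (75 mm by 190 mm) begins 47 mm behind the grasp point.
Start: joints at [-1.336, 0.342, 1.524, -0, 1.275, -0.146], TCP at [0.195, -0.487, 0.227] pointing down, gripper open.
Joint ranges: [-2.53, 2.53], [-0.77, 2.02], [0.04, 2.7], [-1, 4.14], [0.28, 2.66], [-3.11, 3.11]. Speed limits (rad/s): [2.57, 2.57, 3.14, 3.14, 3.14, 3.14].

INTERFACE

Orientations are given as [roll, pitch, yaw] about the fixed x, y, z axes, in that order (R = Rz(yaw) Ry(pitch) Rx(roll)).
In Python, from cell import status, read_camera, camera_info, ticket, robot gives the robot as it stands.
- The arm moves only by the tool jog_arm, never from a script. Its argument "plan" is a list that holds one entry, the list of rows, each a list of 7 numbers: the shift along the tool's x, y, z each as a share of 0.05 m, from -1 to 1, then the turn, a rotation vector about the tool's x, y, z each as a share of 0.15 rad, from -1 to 1, then the opening, from 0 (shut) to 1 (fully open). In form: [[[x, y, z, wx, wy, wz, hand], ...]]. A call has 1 to 20 rows; each row shifts and turns the commanded pose from where the row before left it, along the tool's axes as they then stand; what a row does not reach is not made up. A row lasts 1/8 s, in which the tool goes at most 62.5 mm and 10.7 degrees, less where a joint would pass 70% of its speed; a pose out of reach is approached as far as the arm can. A call with a number of a shift or a turn outside -1 to 1 is refused whole. A call with a gripper value outside its range is refused whole. The fingers move at their own pace and stop on an object; "squeeze" is the grip in N (left out, the last holds). Time passes only in rows, so rows that do not move let the fingers close. It gives the time, the measured TCP pose, the force and the opening at its end, in the units of the state.
- status.observe(): the state, without advancing time (a new reading comes with each control period).
- read_camera(name): name is "scene" or "top"; returns (picture, depth): 420x560x3 uint8, red, green, blue; 420x560 float32, m along the optical axis (not along the pixel's ray), 0 where there is no reading.
- camera_info(name): a dict with "mtx" (3x3 intrinsics, pixels), "world_to_cam" (4x4, takes a point from world to camera coordinates). Camera axes: x right, y down, z forward; pixel columns grow to the right and rows downward; lengths in m; the calibration is good to about 2 mm. A picture is of the moment at which its call begins. camera_info takes no time and is no camera call.
- ticket.hand_in(): hands the job in, once; it reports no verdict.
The state is a dict: "time": time; "qpos": joint angles; "qvel": joint speeds; "joint_efforts": joint torques, N m; "tool_pos": TCP position; "tool_rot": TCP orientation; "contact_force": force on the tool from outside, world axes, zero at the start; "torque": the same for the moment, N m; "opening": finger opening in m.
Only numpy, scipy, OpenCV 4.12 (cv2) and the standard library are available. Lean on these libraries where they do the work, as an engineer would, in place of code of your own. Each camera call takes 0.05 s, during which the arm holds its last target.

## Working session

There is one attempt and no reset: what is moved stays moved. The work goes in short steps, Python scripts to look and compute and a tool call to move; the robot and the scene stay as the last step left them, time stands still between calls to the robot, and variables do not carry over. Pictures are saved under pics/ and viewed, and the job is handed in when it is done.

Besides the shell and the picture viewer there is one more tool, called after "Emit:" as name(argument=value, ...) on one line, values as JSON. jog_arm: Moves the arm, as the interface text tells. Its arguments: {"type":"object","properties":{"plan":{"type":"array"},"squeeze":{"type":"number"}},"required":["plan"]}

```bash
mkdir -p pics
cat > h.py <<'E'
import numpy as np,cv2
from cell import status, read_camera, camera_info, ticket, robot
def ray(name,uv,z):
    ci=camera_info(name);K=np.array(ci["mtx"]);T=np.array(ci["world_to_cam"]);R=T[:3,:3];t=T[:3,3]
    uv=np.atleast_2d(np.array(uv,float));c=-R.T@t
    d=(R.T@np.linalg.inv(K)@np.c_[uv,np.ones(len(uv))].T).T
    return c+d*((z-c[2])/d[:,2])[:,None]
def proj(name,p):
    ci=camera_info(name);K=np.array(ci["mtx"]);T=np.array(ci["world_to_cam"])
    q=(T[:3,:3]@np.atleast_2d(p).T).T+T[:3,3];q=(K@q.T).T;return q[:,:2]/q[:,2:]
E
python3 - <<'E'
from h import *
for n in("top","scene"):
    p,d=read_camera(n);cv2.imwrite(f"pics/{n}0.png",p[:,:,::-1]);np.savez(f"{n}0.npz",p=p,d=d)
    ci=camera_info(n);T=np.array(ci["world_to_cam"]);print(n,-T[:3,:3].T@T[:3,3],np.array(ci["mtx"])[0],T[:3,:3].round(2).tolist())
print(status.observe())
E
```

```text
top [0.2096431  0.09481826 1.64416721] [530.32365355   0.         277.89743835] [[-0.01, -1.0, 0.0], [-0.98, 0.01, -0.18], [0.18, -0.01, -0.98]]
scene [0.97832553 0.60348585 0.64172731] [381.65096705   0.         284.94227496] [[-0.71, 0.7, -0.01], [0.45, 0.45, -0.77], [-0.54, -0.55, -0.64]]
{'time': 0.1, 'qpos': array([-1.33601396e+00,  3.42634435e-01,  1.52495007e+00,  4.34431825e-07,
        1.27540340e+00, -1.46041797e-01]), 'qvel': array([ 0.00061982, -0.00258826, -0.00418375, -0.00075039,  0.00017703,
       -0.00026185]), 'joint_efforts': array([ 1.45248472e-03, -4.32003951e+01, -2.44694513e+01,  7.19036884e-02,
        5.26618038e-02, -6.25449115e-05]), 'tool_pos': array([ 0.19504655, -0.48701657,  0.22611415]), 'tool_rot': array([-3.14021231e+00, -2.03452716e-04,  3.80823901e-01]), 'contact_force': array([ 0.06538444, -0.22018333, -0.61096148]), 'torque': array([-0.03172714,  0.00942275, -0.02972662]), 'opening': 0.09196720257828107}
```

View pics/top0.png

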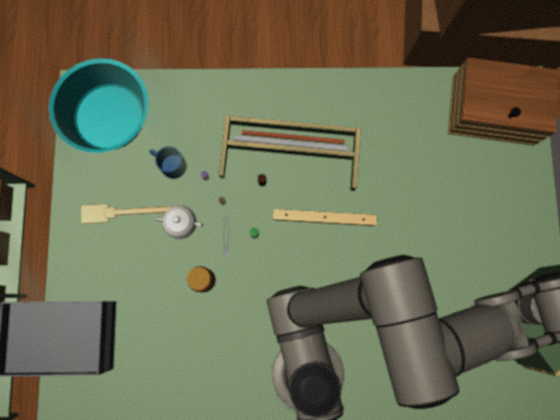

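View pics/scene0.png

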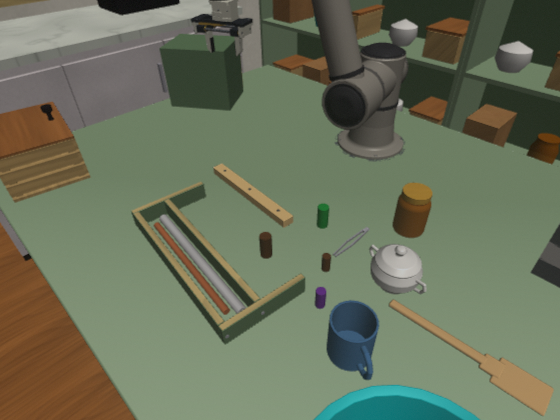

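Run:
```python
from h import *
p=np.load("top0.npz")["p"][:,:,::-1]
c=cv2.resize(p[100:250,190:390],None,fx=4,fy=4,interpolation=cv2.INTER_CUBIC);cv2.imwrite("pics/c0.png",c)
hsv=cv2.cvtColor(np.ascontiguousarray(p),cv2.COLOR_BGR2HSV)
# batten mask
print(hsv[216,300],hsv[149,300],hsv[124,300],hsv[181,262],hsv[260,150])
m=cv2.inRange(hsv,(10,70,140),(28,255,255))
n,l,s,ce=cv2.connectedComponentsWithStats(m)
for i in range(1,n):
    if s[i][4]>60: print(s[i],ce[i])
m2=cv2.inRange(hsv,(0,0,0),(180,255,55))
n,l,s,ce=cv2.connectedComponentsWithStats(m2[150:245,190:280].copy())
for i in range(1,n):
    if s[i][4]>8: print('dark',s[i],ce[i]+[190,150])
```

```text
[ 20 103 212] [ 22 103 156] [ 21 107 155] [  9 173  53] [ 46  52 157]
[220 116 135  58 994] [276.06438632 136.62273642]
[353 128   8  59 195] [356.49230769 155.04615385]
[ 82 204  90  20 852] [113.80985915 212.00352113]
[ 273  209  104   17 1105] [324.42714932 216.72669683]
[187 268  22  22 385] [197.40779221 277.98961039]
dark [70  0 20  2 31] [271.09677419 150.35483871]
dark [69 31  7  5 26] [261.88461538 182.61538462]
```

View pics/c0.png

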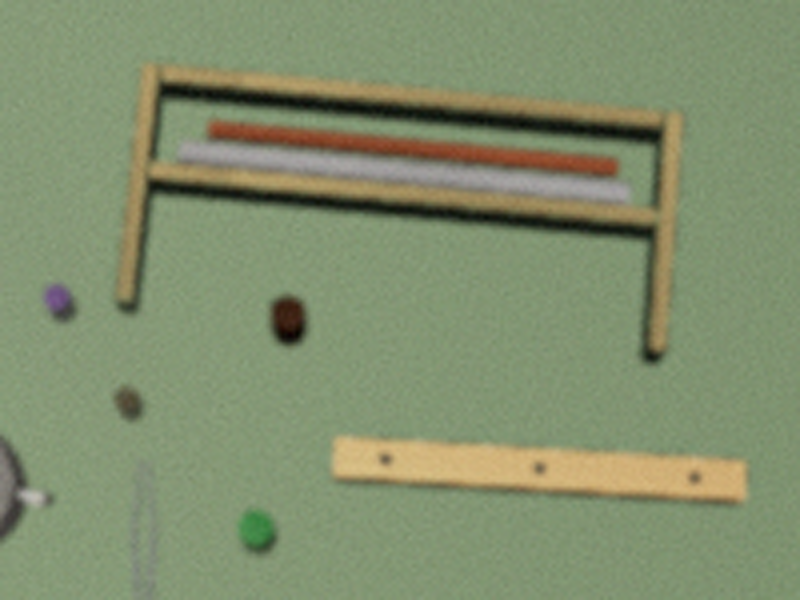

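```bash
cat >> h.py <<'E'
def topmask_batten(p):
    hsv=cv2.cvtColor(np.ascontiguousarray(p[:,:,::-1]),cv2.COLOR_BGR2HSV)
    return cv2.inRange(hsv,(14,75,165),(28,255,255))
E
python3 - <<'E'
from h import *
def C(a): return (np.array(a,float)+.5)/4-.5+[190,100]
z=.045
for nm,pts in dict(backfront=[(157,184),(400,203),(650,224)],leftinner=[(157,75),(148,175),(138,300)],rightinner=[(662,128),(655,220),(648,345)],leftfront=[(120,307),(136,308)],rightfront=[(648,354),(664,355)],rear=[(150,68),(680,115)],).items():
    print(nm,ray("top",C(pts),z).round(4).tolist())
print('post top',ray("top",C([(288,310)]),.06), 'foot edge',ray("top",C([(288,342)]),0))
print('batt corners',ray("top",C([(335,436),(333,477),(747,460),(745,502)]),.024).round(4).tolist())
p=np.load("top0.npz")["p"]
m=topmask_batten(p);m[:195]=0;m[240:]=0;m[:,:260]=0;m[:,400:]=0
c=max(cv2.findContours(m,0,cv2.CHAIN_APPROX_NONE)[0],key=cv2.contourArea)
W=ray("top",c[:,0,:],.024)[:,:2]
print(cv2.minAreaRect((W*1000).astype(np.float32)))
for u,v,z in [(262,178,.06)]: pass
sp=np.load("scene0.npz");hs=cv2.cvtColor(np.ascontiguousarray(sp["p"][:,:,::-1]),cv2.COLOR_BGR2HSV)
print('scene: post foot bottom',ray("scene",[(266,257)],0),'top centre',ray("scene",[(266,236)],.06))
E
```

```text
backfront [[0.6934, 0.2351, 0.045], [0.6763, 0.0454, 0.045], [0.6576, -0.1494, 0.045]]
leftinner [[0.7826, 0.2356, 0.045], [0.7007, 0.2422, 0.045], [0.6004, 0.2493, 0.045]]
rightinner [[0.7355, -0.1616, 0.045], [0.6608, -0.1534, 0.045], [0.5611, -0.1445, 0.045]]
leftfront [[0.5949, 0.2631, 0.045], [0.594, 0.2508, 0.045]]
rightfront [[0.554, -0.1442, 0.045], [0.5531, -0.1566, 0.045]]
rear [[0.7884, 0.2412, 0.045], [0.7461, -0.1762, 0.045]]
post top [[0.58776645 0.13286503 0.06      ]] foot edge [[0.57603726 0.13443668 0.        ]]
batt corners [[0.4957, 0.0978, 0.024], [0.4636, 0.0996, 0.024], [0.4738, -0.2212, 0.024], [0.441, -0.2183, 0.024]]
((469.81842041015625, -60.083892822265625), (319.9661865234375, 30.80518341064453), 86.13408660888672)
scene: post foot bottom [[0.59373345 0.14027924 0.        ]] top centre [[0.58744055 0.13731618 0.06      ]]
```

Run:
```python
from h import *
for n,box in (("top",(150,200,245,280)),("scene",(225,265,250,285))):
    f=np.load(n+"0.npz");p,d=f["p"],f["d"]
    ci=camera_info(n);K=np.array(ci["mtx"]);T=np.array(ci["world_to_cam"])
    v,u=np.mgrid[:420,:560]
    P=np.stack([(u-K[0,2])/K[0,0]*d,(v-K[1,2])/K[1,1]*d,d],-1)
    W=(P-T[:3,3])@T[:3,:3]
    a,b,c,e=box;w=W[a:b,c:e];s=w[(w[...,2]>.05)&(w[...,2]<.075)]
    print(n,'post top',len(s),s.min(0),s.max(0),s.mean(0), 'board z',np.median(w[...,2]))
    # bay tops
    s=W[(d>0)&(W[...,2]>.038)&(W[...,2]<.052)&(W[...,0]>.5)&(W[...,0]<.85)&(W[...,1]>-.25)&(W[...,1]<.32)][:,:2]
    o=np.array([.6768,.0447]);X=np.array([.9957,-.0927]);Y=np.array([.0927,.9957])
    b=np.c_[(s-o)@X,(s-o)@Y]
    q=b[(abs(b[:,0]-.007)<.02)&(abs(b[:,1])<.18)];
    fit=np.polyfit(q[:,1],q[:,0],1);r=q[:,0]-np.polyval(fit,q[:,1]);print(' back fit',fit,np.percentile(r,[2,98]))
    for sg in(-1,1):
        q=b[(abs(b[:,1]*sg-.2075)<.03)&(b[:,0]<.06)&(b[:,0]>-.12)];print(' end',sg,np.percentile(q,[2,50,98],axis=0).round(4).tolist())
```

```text
top post top 65 [0.57179195 0.12248268 0.05083087] [0.59850189 0.14732795 0.06617768] [0.58586212 0.13444631 0.05874785] board z -0.00013077085038150805
 back fit [0.01282203 0.00788984] [-0.00746192  0.0085672 ]
 end -1 [[-0.0989, -0.2138], [-0.0148, -0.2044], [0.0557, -0.182]]
 end 1 [[-0.0931, 0.1817], [-0.0096, 0.207], [0.0549, 0.2162]]
scene post top 118 [0.57486886 0.12124308 0.05000397] [0.60265183 0.14871922 0.06189474] [0.59087004 0.13651682 0.05781085] board z -0.0001701401004595197
 back fit [0.01208817 0.01191713] [-0.00801639  0.00644475]
 end -1 [[-0.0935, -0.2136], [-0.0086, -0.2019], [0.0568, -0.1816]]
 end 1 [[-0.0895, 0.1815], [-0.0012, 0.2091], [0.0562, 0.2163]]
```

Things that could be taken for the post in the top picture: large dark at (262,180), small dark at (222,200), purple at (205,175) and green at (254,232). The large dark one is meant, and the crop confirms it. The batten is the pale bar at (325,217); the spatula at (125,212) is not it.

Emit:
jog_arm(plan=[[[0, 0, 0, 0, 0, 0.8, 0], [0, 0, 0, 0, 0, 0.8, 0], [0, 0, 0, 0, 0, 0.8, 0], [0, 0, 0, 0, 0, 0.79, 0], [0.28, -0.75, 0.1, 0, 0, 0, 0], [0.28, -0.75, 0.1, 0, 0, 0, 0], [0.28, -0.75, 0.1, 0, 0, 0, 0], [0.28, -0.75, 0.1, 0, 0, 0, 0], [0.28, -0.75, 0.1, 0, 0, 0, 0], [0.28, -0.75, 0.1, 0, 0, 0, 0], [0.28, -0.75, 0.1, 0, 0, 0, 0], [0.28, -0.75, 0.1, 0, 0, 0, 0], [0.28, -0.75, 0.1, 0, 0, 0, 0], [0.28, -0.75, 0.1, 0, 0, 0, 0], [0.28, -0.75, 0.1, 0, 0, 0, 0], [0.28, -0.75, 0.1, 0, 0, 0, 0], [0, 0, 0, 0, 0, 0, 0]]])

```text
time: 2.22
tool_pos: [0.4064, -0.054, 0.1662]
tool_rot: [-3.141, 0.001, -0.094]
contact_force: [0.5, -0.4, 0.3]
opening: 0.0004
```

```bash
cat >> h.py <<'E'
O=np.array([.6775,.0447]);yw=-.097;X=np.array([np.cos(yw),np.sin(yw)]);Y=np.array([-np.sin(yw),np.cos(yw)])
def bay(w): w=np.atleast_2d(w)[:,:2]-O; return np.c_[w@X,w@Y]
def tool():
    s=status.observe();print('t',s['time'],'tool bay',bay(s['tool_pos']).round(4),'z',s['tool_pos'][2].round(4),'rot',s['tool_rot'].round(3),'F',s['contact_force'].round(2),'op',s['opening'])
def look(k,n="top"):
    p,d=read_camera(n);c=p[100:300,160:420,::-1] if n=="top" else p[120:380,80:400,::-1]
    cv2.imwrite(f"pics/{n}{k}.png",cv2.resize(c,None,fx=2.5,fy=2.3 if n!="top" else 2.5,interpolation=cv2.INTER_CUBIC));return p
E
python3 -c "
from h import *
tool();look(1)"
```

```text
t 2.225 tool bay [[-0.2602 -0.1244]] z 0.1662 rot [-3.141e+00  1.000e-03 -9.400e-02] F [ 0.47 -0.38  0.27] op 0.0004179187504703366
```

View pics/top1.png

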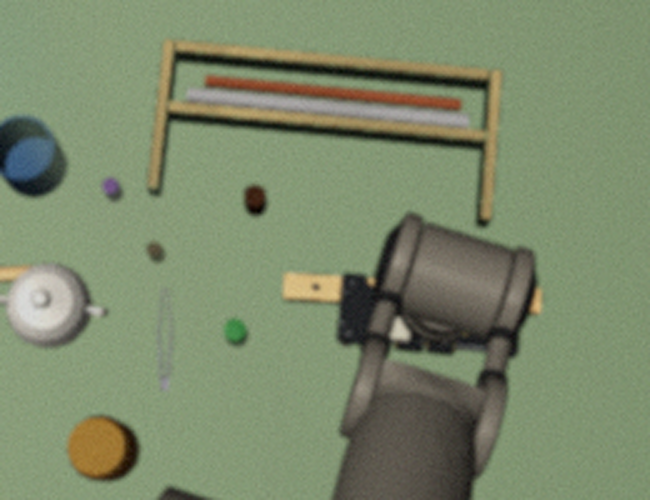

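Emit:
jog_arm(plan=[[[0, 0, 0.77, 0, 0, 0, 0], [0, 0, 0.77, 0, 0, 0, 0], [0, 0, 0.77, 0, 0, 0, 0], [0, 0, 0.77, 0, 0, 0, 0], [0, 0, 0, 0, 0, 0, 0], [0.2, 0, 0, 0, 0, 0, 0], [0.2, 0, 0, 0, 0, 0, 0], [0.2, 0, 0, 0, 0, 0, 0], [0.2, 0, 0, 0, 0, 0, 0], [0.2, 0, 0, 0, 0, 0, 0], [0.2, 0, 0, 0, 0, 0, 0], [0.2, 0, 0, 0, 0, 0, 0], [0.2, 0, 0, 0, 0, 0, 0], [0.2, 0, 0, 0, 0, 0, 0], [0, 0, 0, 0, 0, 0, 0]]])

```text
time: 4.15
tool_pos: [0.4969, -0.065, 0.0127]
tool_rot: [3.141, -0.001, -0.098]
contact_force: [-1.0, -0.0, -0.4]
opening: 0.0003
```

```bash
python3 -c "
from h import *
tool();look(2);look(2,'scene')"
```

```text
t 4.15 tool bay [[-0.1691 -0.1266]] z 0.0127 rot [ 3.141e+00 -1.000e-03 -9.800e-02] F [-1.01 -0.   -0.39] op 0.0003216461412560961
```

View pics/top2.png

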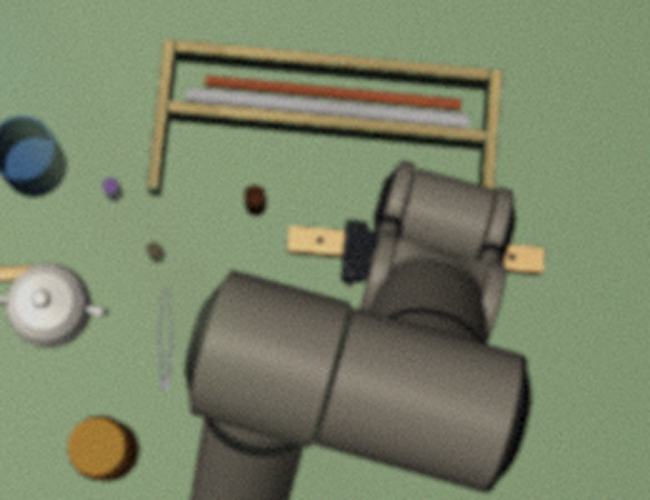

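View pics/scene2.png

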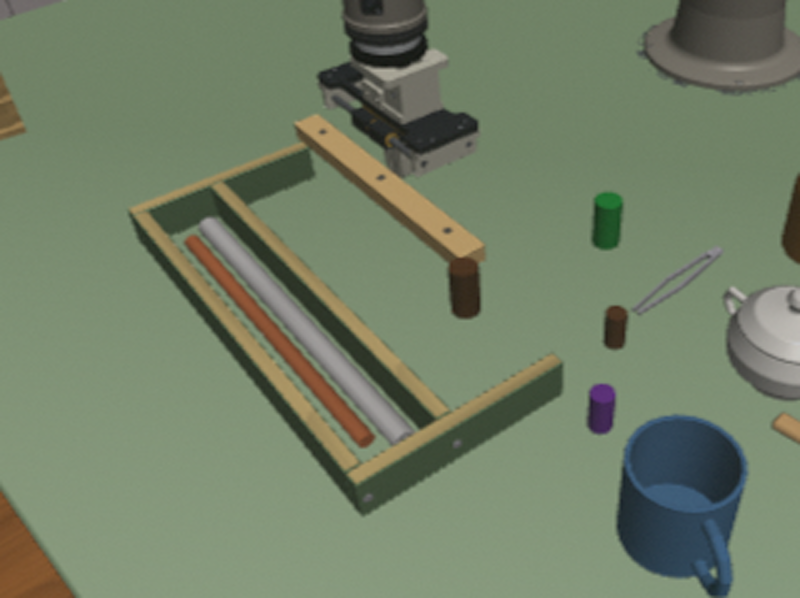

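```bash
cat >> h.py <<'E'
def C2(a): return (np.array(a,float)+.5)/2.5-.5+[160,100]
def B(a,z=.024): return bay(ray("top",C2(a),z)).round(4).tolist()
E
python3 -c "
from h import *
print(B([(290,227),(288,251),(545,247),(543,271)]))
print(B([(243,196),(267,196)],.05),B([(160,187),(481,218)],.045))"
```

```text
[[-0.1282, 0.0331], [-0.1588, 0.0329], [-0.1257, -0.2858], [-0.1563, -0.2849]]
[[-0.0998, 0.0938], [-0.0973, 0.0643]] [[-0.0963, 0.1975], [-0.1007, -0.2012]]
```

Emit:
jog_arm(plan=[[[-0.4, 0, 0, 0, 0, 0, 0], [0, -0.64, 0, 0, 0, 0, 0], [0, -0.64, 0, 0, 0, 0, 0], [0, -0.64, 0, 0, 0, 0, 0], [0, -0.64, 0, 0, 0, 0, 0], [0.2, 0, 0, 0, 0, 0, 0], [0.2, 0, 0, 0, 0, 0, 0], [0.2, 0, 0, 0, 0, 0, 0], [0.2, 0, 0, 0, 0, 0, 0], [0.2, 0, 0, 0, 0, 0, 0], [0.2, 0, 0, 0, 0, 0, 0], [0.2, 0, 0, 0, 0, 0, 0], [0.2, 0, 0, 0, 0, 0, 0], [0.2, 0, 0, 0, 0, 0, 0], [0.2, 0, 0, 0, 0, 0, 0], [0, 0, 0, 0, 0, 0, 0]]])

```text
time: 6.25
tool_pos: [0.5888, 0.0548, 0.0127]
tool_rot: [-3.142, -0.001, -0.098]
contact_force: [-0.7, -0.5, 0.1]
opening: 0.0
```

```bash
python3 -c "
from h import *
tool();look(3);look(3,'scene')"
```

```text
t 6.25 tool bay [[-0.0893  0.0014]] z 0.0127 rot [-3.142e+00 -1.000e-03 -9.800e-02] F [-0.65 -0.48  0.09] op 1.663687355932486e-05
```

View pics/top3.png

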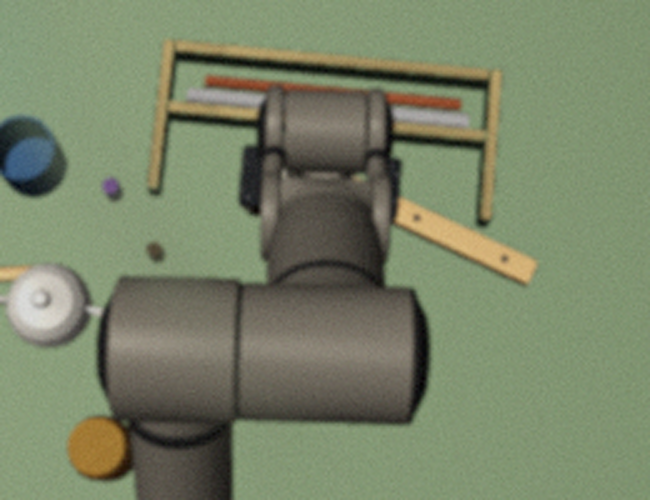

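View pics/scene3.png

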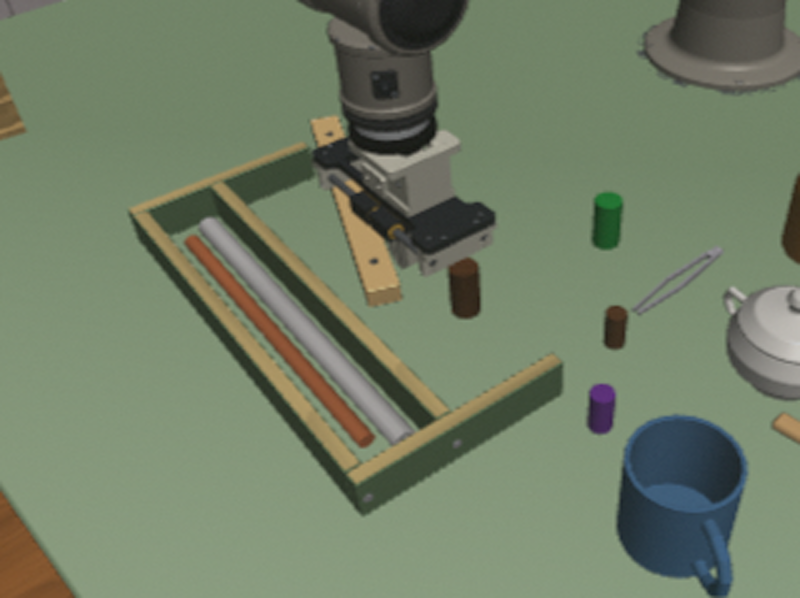

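```bash
cat >> h.py <<'E'
def S(a,z=.024): return bay(ray("scene",(np.array(a,float)+.5)/[2.5,2.3]-.5+[80,120],z)).round(4).tolist()
E
python3 -c "
from h import *
print('free',B([(538,262),(527,285)]),B([(398,199),(398,225)]))
print('post',S([(368,292),(402,289)]),'free scene',S([(311,121),(336,119)]))"
```

```text
free [[-0.1455, -0.2781], [-0.1757, -0.2661]] [[-0.0806, -0.0987], [-0.1138, -0.1011]]
post [[-0.0308, 0.0235], [-0.0569, 0.0398]] free scene [[-0.1412, -0.2727], [-0.1656, -0.2579]]
```

Emit:
jog_arm(plan=[[[-0.65, 0, 0, 0, 0, 0, 0], [-0.65, 0, 0, 0, 0, 0, 0], [-0.65, 0, 0, 0, 0, 0, 0], [-0.65, 0, 0, 0, 0, 0, 0], [0, 0.845, 0, 0, 0, 0, 0], [0, 0.845, 0, 0, 0, 0, 0], [0, 0.845, 0, 0, 0, 0, 0], [0, 0.845, 0, 0, 0, 0, 0], [0, 0.845, 0, 0, 0, 0, 0], [0, 0.845, 0, 0, 0, 0, 0], [0, 0.845, 0, 0, 0, 0, 0], [0, 0.845, 0, 0, 0, 0, 0], [0.7, 0, 0, 0, 0, 0, 0], [0, 0, 0, 0, 0, 0.82, 0], [0, 0, 0, 0, 0, 0.82, 0], [0, 0, 0, 0, 0, 0.82, 0], [0, -0.2, 0, 0, 0, 0, 0], [0, -0.2, 0, 0, 0, 0, 0], [0, -0.2, 0, 0, 0, 0, 0], [0, 0, 0, 0, 0, 0, 0]]])

```text
time: 8.85
tool_pos: [0.4743, -0.2445, 0.0127]
tool_rot: [3.142, 0.0, -0.464]
contact_force: [-0.4, 0.3, 0.3]
opening: 0.0003
```

```bash
python3 -c "
from h import *
tool();look(4);look(4,'scene')"
```

```text
t 8.85 tool bay [[-0.1743 -0.3075]] z 0.0127 rot [ 3.142  0.    -0.464] F [-0.38  0.26  0.27] op 0.00025542464975511123
```

View pics/top4.png

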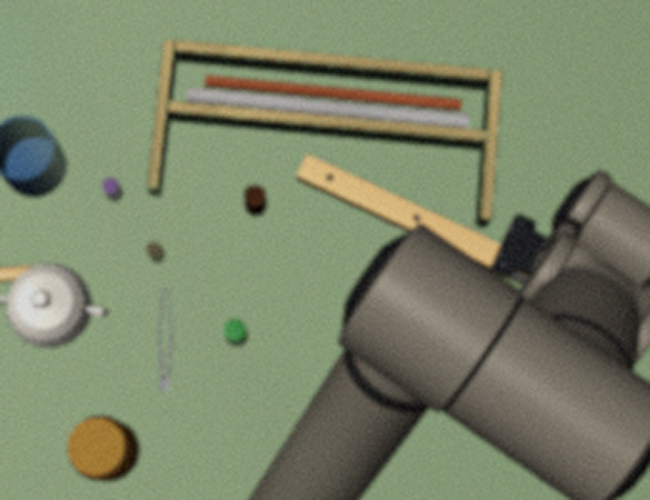

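View pics/scene4.png

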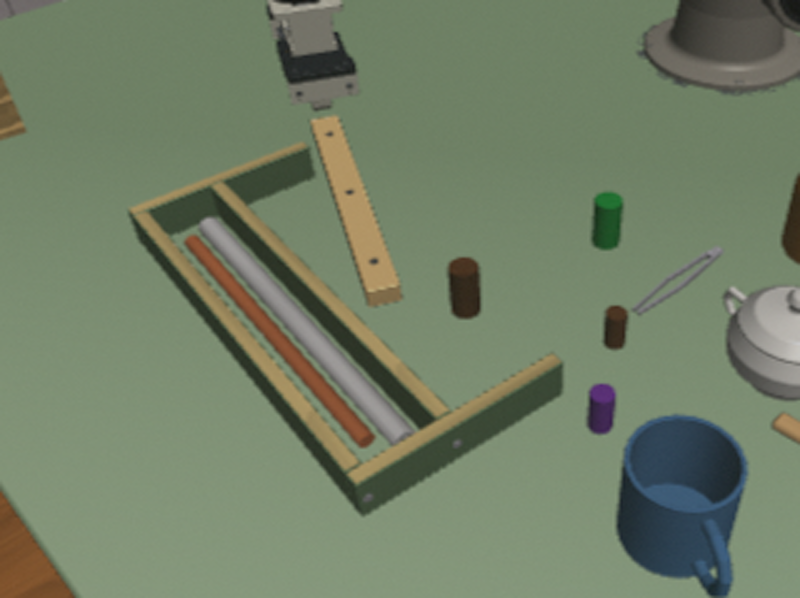

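```bash
python3 -c "
from h import *
print(B([(309,156),(296,179)]),S([(314,122),(338,119)]))"
```

```text
[[-0.035, 0.0172], [-0.0661, 0.0309]] [[-0.1427, -0.2685], [-0.1674, -0.2564]]
```

Emit:
jog_arm(plan=[[[0, -0.2, 0, 0, 0, 0, 0], [0, -0.2, 0, 0, 0, 0, 0], [0, -0.2, 0, 0, 0, 0, 0], [0, -0.2, 0, 0, 0, 0, 0], [0, -0.2, 0, 0, 0, 0, 0], [0, -0.2, 0, 0, 0, 0, 0], [0, 0, 0, 0, 0, 0, 0]]])

```text
time: 9.82
tool_pos: [0.5012, -0.1911, 0.0127]
tool_rot: [-3.141, 0.0, -0.466]
contact_force: [0.1, 0.3, -0.6]
opening: 0.0001
```

```bash
python3 -c "
from h import *
tool();look(5);look(5,'scene')"
```

```text
t 9.825 tool bay [[-0.1526 -0.2517]] z 0.0127 rot [-3.141  0.    -0.466] F [ 0.13  0.29 -0.56] op 0.00014912190673779812
```

View pics/top5.png

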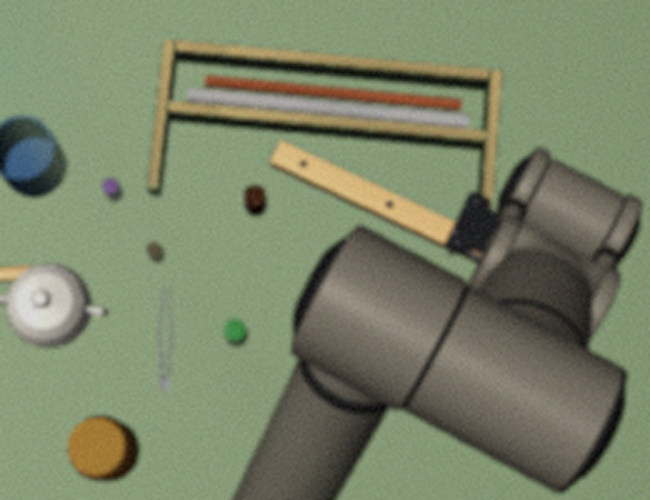

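View pics/scene5.png

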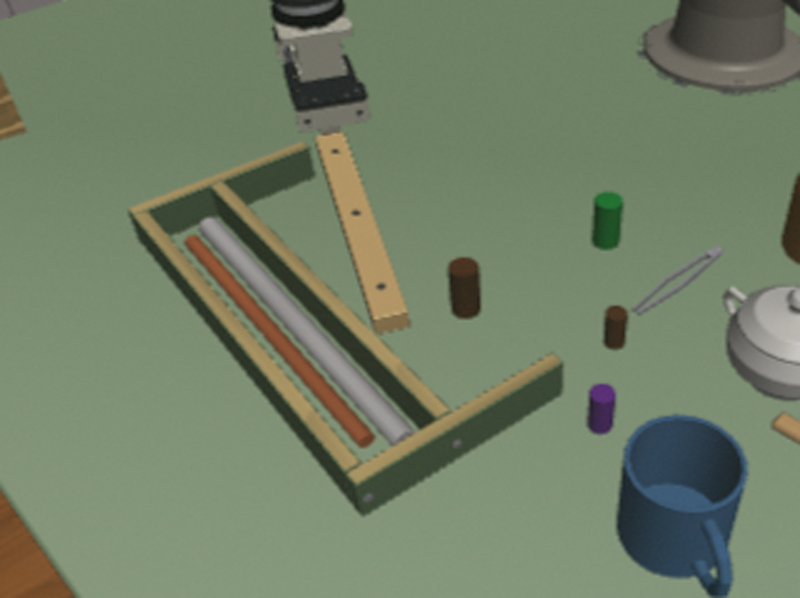

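Emit:
jog_arm(plan=[[[0, -0.2, 0, 0, 0, 0, 0], [0, -0.2, 0, 0, 0, 0, 0], [0, -0.2, 0, 0, 0, 0, 0], [-0.04, -0.2, 0, 0, 0, 0, 0], [-0.05, -0.2, 0, 0, 0, 0, 0], [0, 0, 0, 0, 0, 0, 0]]])

```text
time: 10.68
tool_pos: [0.5195, -0.1442, 0.0127]
tool_rot: [-3.141, 0.0, -0.465]
contact_force: [-0.3, 0.2, 0.3]
opening: 0.0
```

```bash
python3 -c "
from h import *
tool();look(6);look(6,'scene')"
```

```text
t 10.675 tool bay [[-0.139  -0.2033]] z 0.0127 rot [-3.141  0.    -0.465] F [-0.35  0.23  0.3 ] op 3.590659996288991e-05
```

View pics/top6.png

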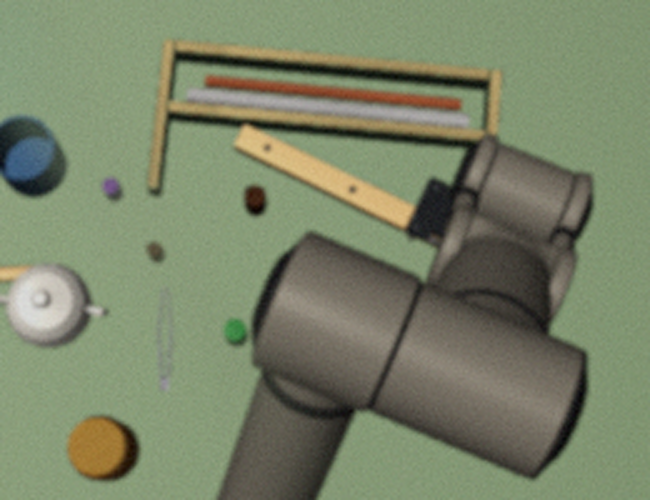

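View pics/scene6.png

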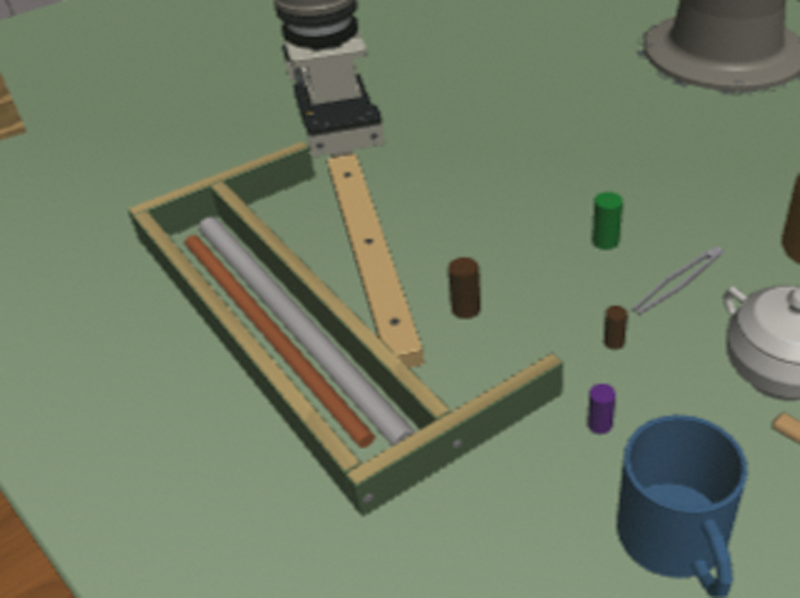

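```bash
python3 -c "
from h import *
print(B([(246,124),(234,146),(416,206),(406,229)]),S([(388,357),(422,354)]))"
```

```text
[[-0.0004, 0.1002], [-0.0303, 0.1126], [-0.0876, -0.1218], [-0.1181, -0.1115]] [[0.0009, 0.1048], [-0.0231, 0.1201]]
```

Emit:
jog_arm(plan=[[[-0.06, -0.19, 0, 0, 0, 0, 0], [-0.06, -0.19, 0, 0, 0, 0, 0], [-0.06, -0.19, 0, 0, 0, 0, 0], [-0.06, -0.19, 0, 0, 0, 0, 0], [0, 0, 0, 0, 0, 0, 0]]])

```text
time: 11.4
tool_pos: [0.5259, -0.1048, 0.0127]
tool_rot: [-3.141, 0.0, -0.465]
contact_force: [-0.6, -0.7, -0.2]
opening: 0.0003
```

```bash
python3 -c "
from h import *
tool();look(7);look(7,'scene')"
```

```text
t 11.4 tool bay [[-0.1365 -0.1635]] z 0.0127 rot [-3.141  0.    -0.465] F [-0.56 -0.72 -0.23] op 0.0002621119185385975
```

View pics/top7.png

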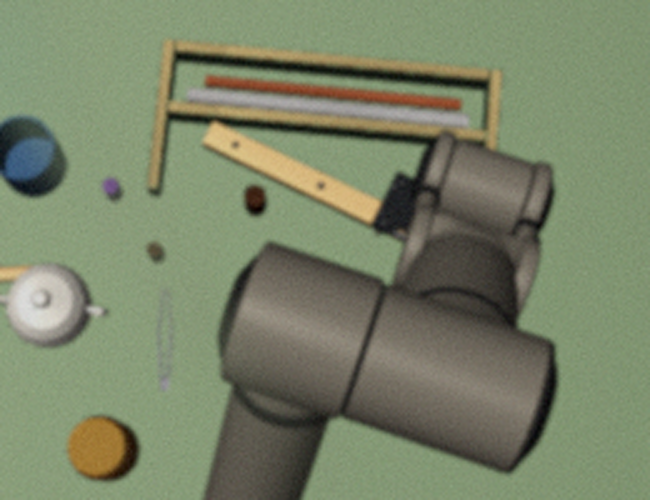

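View pics/scene7.png

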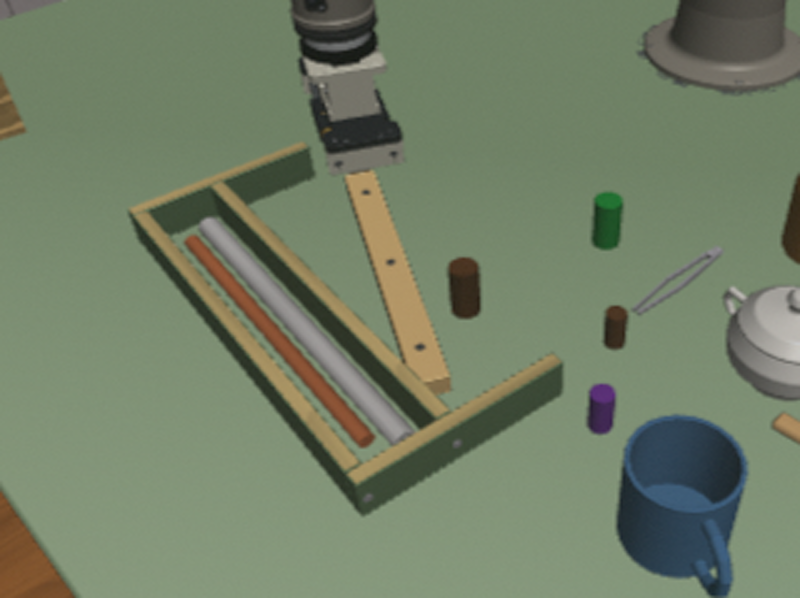

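Emit:
jog_arm(plan=[[[-0.06, -0.19, 0, 0, 0, 0, 0], [0, 0, 0, 0, 0, 0, 0], [0, 0.5, 0, 0, 0, 0, 0], [-0.7, 0, 0, 0, 0, 0, 0], [-0.7, 0, 0, 0, 0, 0, 0], [0, 0, 0, 0, 0, -0.82, 0], [0, 0, 0, 0, 0, -0.82, 0], [0, 0, 0, 0, 0, -0.82, 0], [0, -0.9, 0, 0, 0, 0, 0], [0, 0, 0, 0, 0, 0, 0]]])

```text
time: 12.75
tool_pos: [0.4577, -0.0402, 0.0127]
tool_rot: [-3.141, 0.0, -0.095]
contact_force: [0.9, -0.2, 0.5]
opening: 0.0001
```

```bash
python3 -c "
from h import *
tool();look(8);look(8,'scene')"
```

```text
t 12.75 tool bay [[-0.2105 -0.1058]] z 0.0127 rot [-3.141  0.    -0.095] F [ 0.94 -0.15  0.52] op 0.00012697215028834252
```

View pics/top8.png

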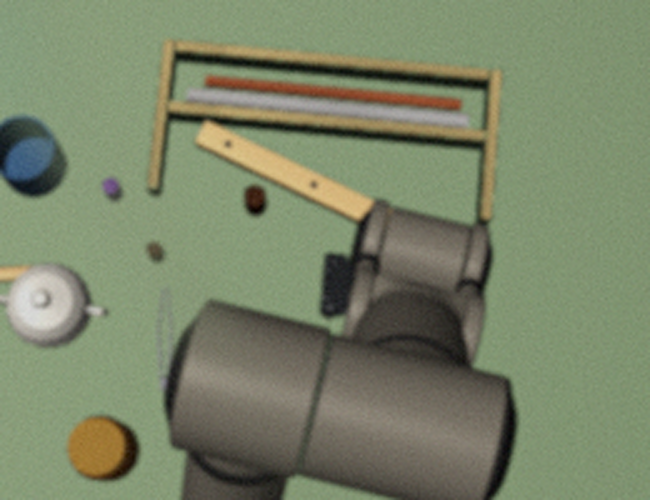

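View pics/scene8.png

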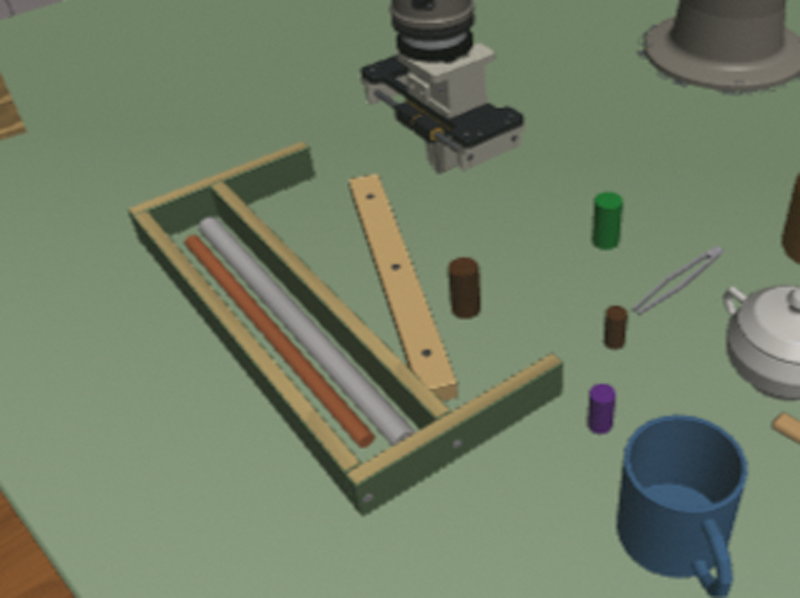

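Emit:
jog_arm(plan=[[[0.25, 0, 0, 0, 0, 0, 0], [0.25, 0, 0, 0, 0, 0, 0], [0.25, 0, 0, 0, 0, 0, 0], [0.25, 0, 0, 0, 0, 0, 0], [0.25, 0, 0, 0, 0, 0, 0], [0.25, 0, 0, 0, 0, 0, 0], [0.25, 0, 0, 0, 0, 0, 0], [0.25, 0, 0, 0, 0, 0, 0], [0.25, 0, 0, 0, 0, 0, 0], [0.2, 0, 0, 0, 0, 0, 0], [0.2, 0, 0, 0, 0, 0, 0], [0.2, 0, 0, 0, 0, 0, 0], [0, 0, 0, 0, 0, 0, 0]]])

```text
time: 14.48
tool_pos: [0.6006, -0.0561, 0.0127]
tool_rot: [3.141, -0.001, -0.098]
contact_force: [0.7, 0.7, 0.2]
opening: 0.0007
```

```bash
python3 -c "
from h import *
tool();look(9);look(9,'scene')"
```

```text
t 14.475 tool bay [[-0.0668 -0.1078]] z 0.0127 rot [ 3.141e+00 -1.000e-03 -9.800e-02] F [0.71 0.74 0.25] op 0.0006522948196368561
```

View pics/top9.png

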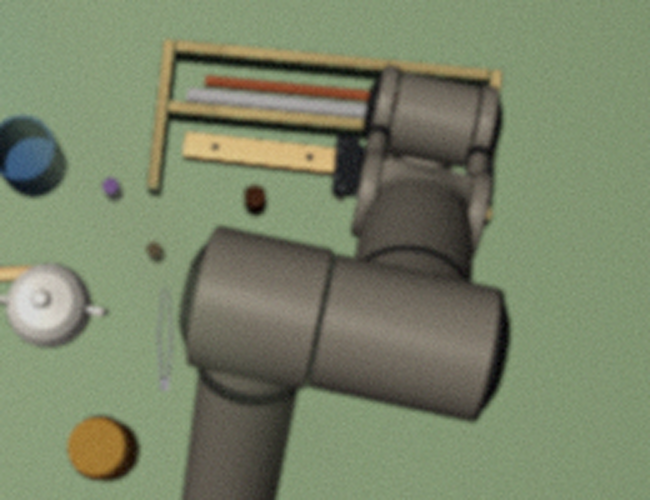

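View pics/scene9.png

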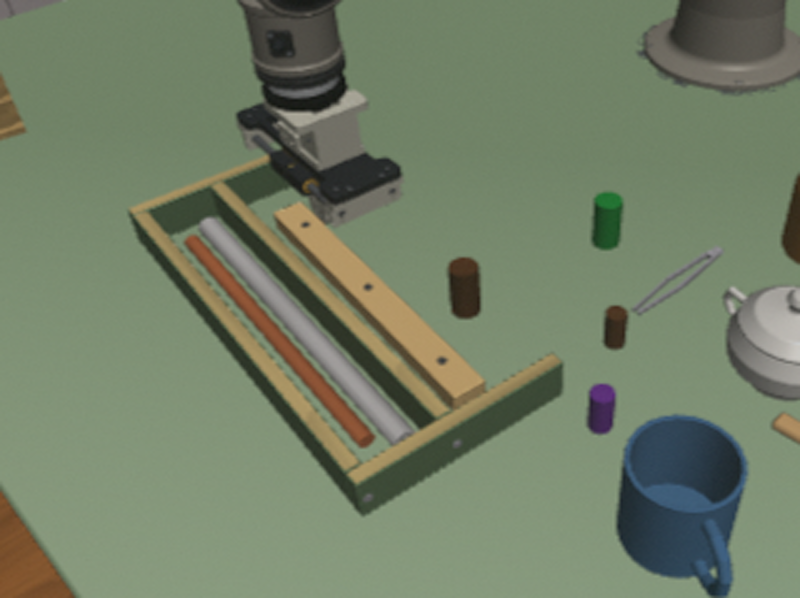

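```bash
python3 -c "
from h import *
print(B([(184,134),(183,158)]),B([(335,146),(335,171)]),S([(450,404),(484,382),(276,211),(302,204)]))"
```

```text
[[-0.0203, 0.177], [-0.0515, 0.1751]] [[-0.0191, -0.0144], [-0.0515, -0.0171]] [[-0.0082, 0.1806], [-0.0437, 0.1789], [-0.0261, -0.1416], [-0.0523, -0.1354]]
```

Emit:
jog_arm(plan=[[[-0.3, 0, 0, 0, 0, 0, 0], [0, -0.83, 0, 0, 0, 0, 0], [0, -0.83, 0, 0, 0, 0, 0], [0, -0.83, 0, 0, 0, 0, 0], [0.2, 0, 0, 0, 0, 0, 0], [0.2, 0, 0, 0, 0, 0, 0], [0.15, 0, 0, 0, 0, 0, 0], [0.1, 0, 0, 0, 0, 0, 0], [0.06, 0, 0, 0, 0, 0, 0], [0, 0, 0, 0, 0, 0, 0]]])

```text
time: 15.82
tool_pos: [0.6326, 0.0655, 0.0126]
tool_rot: [3.142, -0.0, -0.098]
contact_force: [-0.6, 0.6, -0.4]
opening: 0.0005
```

```bash
python3 -c "
from h import *
tool();look(10);look(10,'scene')"
```

```text
t 15.825 tool bay [[-0.0468  0.0164]] z 0.0126 rot [ 3.142 -0.    -0.098] F [-0.56  0.55 -0.43] op 0.0004740397473849995
```

View pics/scene10.png

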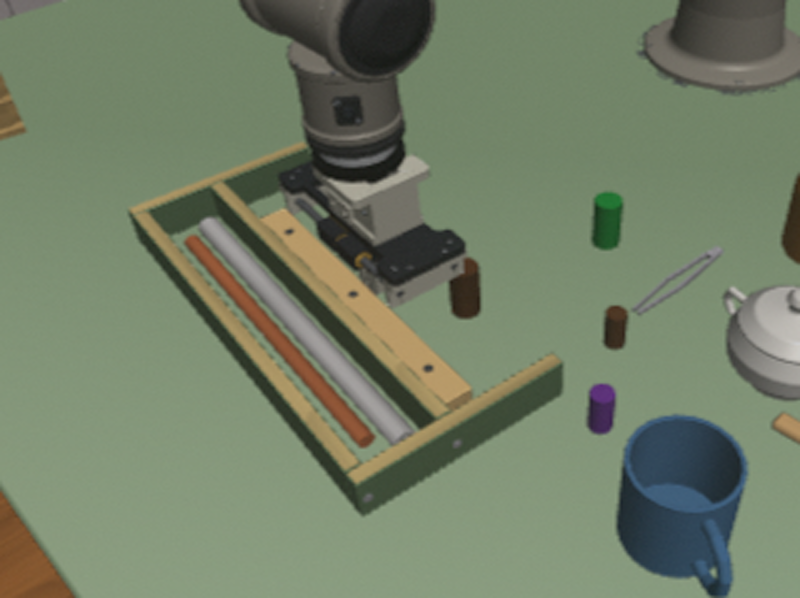

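View pics/top10.png

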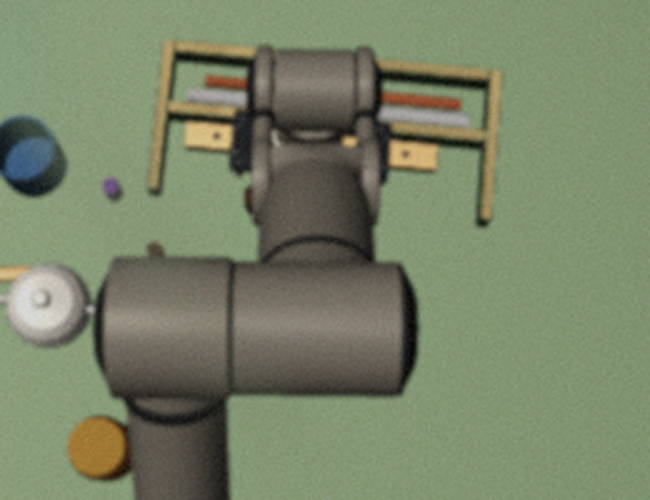

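Emit:
jog_arm(plan=[[[0.04, 0, 0, 0, 0, 0, 0], [0.04, 0, 0, 0, 0, 0, 0], [0, 0, 0, 0, 0, 0, 0]]])

```text
time: 16.3
tool_pos: [0.6365, 0.0655, 0.0127]
tool_rot: [3.142, -0.0, -0.098]
contact_force: [0.1, 0.2, -0.2]
opening: 0.0004
```

Emit:
jog_arm(plan=[[[0.03, 0, 0, 0, 0, 0, 0], [0, 0, 0, 0, 0, 0, 0]]])

```text
time: 16.55
tool_pos: [0.6371, 0.0655, 0.0127]
tool_rot: [3.141, 0.002, -0.098]
contact_force: [-4.2, 1.1, 2.5]
opening: 0.0003
```

```bash
python3 -c "
from h import *
tool();look(11);look(11,'scene')"
```

```text
t 16.55 tool bay [[-0.0422  0.0168]] z 0.0127 rot [ 3.141e+00  2.000e-03 -9.800e-02] F [-4.16  1.07  2.46] op 0.0002739294515844799
```

View pics/scene11.png

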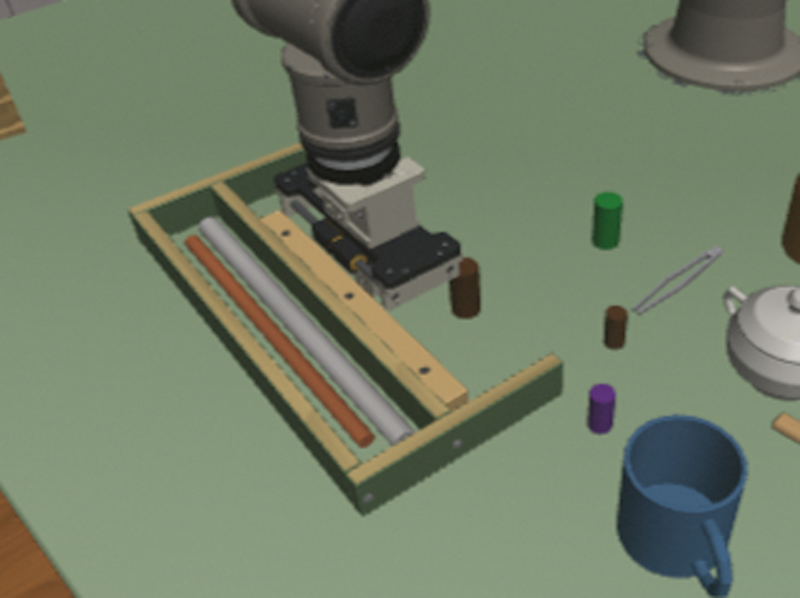

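View pics/top11.png

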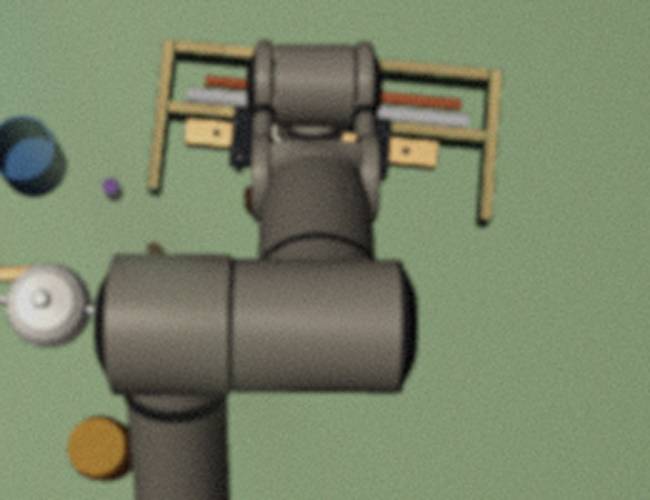

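Emit:
jog_arm(plan=[[[-0.2, 0, 0, 0, 0, 0, 0], [-0.8, 0, 0, 0, 0, 0, 0], [-0.8, 0, 0, 0, 0, 0, 0], [-0.8, 0, 0, 0, 0, 0, 0], [0, 0.8, -0.4, 0, 0, 0, 0], [0, 0.9, -0.4, 0, 0, 0, 0], [0, 0.9, -0.4, 0, 0, 0, 0], [0, 0.9, -0.4, 0, 0, 0, 0], [0, 0.9, -0.4, 0, 0, 0, 0], [0, 0.9, -0.4, 0, 0, 0, 0], [0, 0, 0, 0, 0, 0, 0]]])

```text
time: 18.02
tool_pos: [0.4834, -0.189, 0.1344]
tool_rot: [3.139, -0.005, -0.102]
contact_force: [0.7, 0.4, 0.7]
opening: 0.0002
```

```bash
python3 -c "
from h import *
tool();p=look(12);look(12,'scene')
c=p[120:175,210:370,::-1];cv2.imwrite('pics/c12.png',cv2.resize(c,None,fx=5,fy=5,interpolation=cv2.INTER_CUBIC))"
```

```text
t 18.025 tool bay [[-0.1706 -0.2514]] z 0.1344 rot [ 3.139 -0.005 -0.102] F [0.67 0.4  0.66] op 0.00017605634453415832
```

View pics/scene12.png

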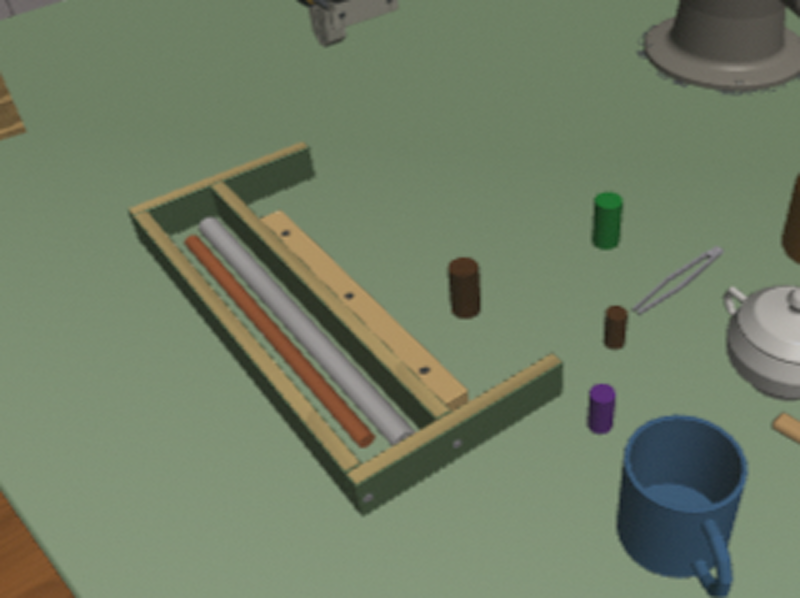

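View pics/c12.png

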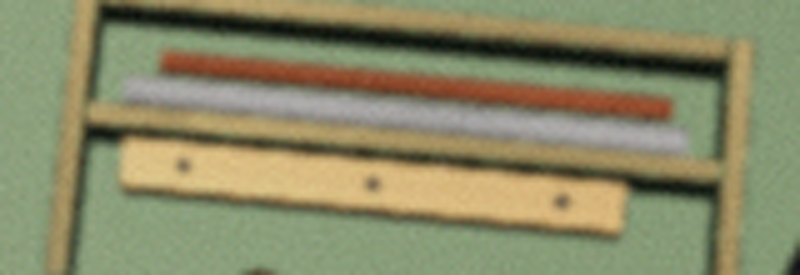

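```bash
python3 -c "
from h import *
p,_=read_camera('top')
def C5(a): return (np.array(a,float)+.5)/5-.5+[210,120]
q=lambda a,z: bay(ray('top',C5(a),z)).round(4).tolist()
print('front edge',q([(122,190),(370,212),(618,237)],.024))
print('back edge',q([(122,138),(626,182)],.024))
print('screws',q([(183,165),(372,184),(562,201)],.024))
print('board front',q([(92,126),(370,152),(640,174),(715,181)],.045))
m=topmask_batten(p)*1;m[:145]=0;m[172:]=0;m[:,:232]=0;m[:,338:]=0
# subpixel front edge by gradient along columns
g=cv2.GaussianBlur(p[:,:,0].astype(float),(0,0),.8);out=[]
for u in range(238,332,3):
    col=g[150:172,u]; d=np.diff(col); k=d.argmin(); a=d[k-1:k+2]; out.append((u,150.5+k+(a[0]-a[2])/(2*(a[0]-2*a[1]+a[2])) if 0<k<len(d)-1 else 150.5+k))
W=bay(ray('top',np.array(out),.024));f=np.polyfit(W[:,1],W[:,0],1);print('front line',f,'at ends',np.polyval(f,[.176,-.144]),'res',np.std(W[:,0]-np.polyval(f,W[:,1])))
"
```

```text
front edge [[-0.0341, 0.1734], [-0.0346, 0.0163], [-0.0371, -0.1407]]
back edge [[-0.0002, 0.1768], [-0.0009, -0.1433]]
screws [[-0.0144, 0.1366], [-0.0163, 0.0165], [-0.0168, -0.1038]]
board front [[-0.0002, 0.194], [-0.0017, 0.0194], [-0.0011, -0.1497], [-0.0014, -0.1966]]
front line [ 0.00955259 -0.03170589] at ends [-0.03002464 -0.03308147] res 0.00023421673999110432
```

```bash
python3 -c "
from h import *
a=np.load('top0.npz')['p'].astype(int);b,_=read_camera('top');b=b.astype(int)
print('bystander region diff',[abs(a-b)[r].mean().round(2) for r in (np.s_[145:180,145:190],np.s_[195:245,75:240],np.s_[260:295,180:220])])
print(ticket.hand_in())"
```

```text
bystander region diff [np.float64(5.31), np.float64(6.02), np.float64(5.53)]
the job is handed in; nothing more can be done
None
```

The batten lies flat in the front bay behind the dark post, with its long side against the back board at both ends, and the job is handed in. I pushed it straight towards the mouth and swung its post end in. I then slid it along behind the post from the free end and pushed it home from the front, using only shut fingertips.

**Swing:** partway in, the post end measured x ≈ -45 mm in the bay frame while the free end was at x ≈ -160 mm, so the batten stood angled in the mouth as required.

**Last checks:**
- **Flush:** the screw marks along the batten's midline are at x ≈ -14 to -17 mm, against the needed -10 to -24 mm. I read the gap to the back board as about 1–2 mm at each end.
- **Ends:** the post end is at y ≈ +175 mm, about 95 mm past the post's centre. The free end is at y ≈ -144 mm. Both are inside the bay.
- **Force:** the highest wrist force I read was about 5 N, at the final touch against the back board. I only read it at the end of each move.
- **Robot:** it had drawn clear, with the fingertips about 134 mm above the board.
- **Bystanders:** the jar, sugar bowl, mug, tweezers and spatula look unmoved in the final pictures. The before/after difference in those areas was small and even, which I took as camera noise.

**One disagreement:** I measured the post's centre at y ≈ 80 mm from the bay's origin, while the stated 78 to 106 mm puts it at 92 mm. The batten's end is well past both.

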